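# Change over the carrier gas and re-arm the ignition

## Robot

A 6-joint arm with a two-finger parallel gripper is mounted at the origin on the work surface. World frame = base frame: x ahead of the robot, y to its left, z up, the work surface at z = 0. Lengths are in m, angles in rad, forces in N, time in s.
With the tool pointing down it reaches from about 0.3 to 0.875 m from the base axis. Payload 6.4 kg.
Tool frame: the origin (TCP) lies at the very end of the fingers, on their centre line; the grasp point (between the pads) lies 19 mm behind it; z points along the fingers, y is the line along which they close (so a half turn about z gives the same grasp; the last joint's range is limited). The gripper opens to 88 mm and grips with 3 to 60 N. Pads are 18 mm wide; open, the fingers measure 123 mm over their backs; the gripper's body (75 mm by 187 mm) begins 45 mm behind the grasp point.
Start: joints at [-1.34, 0.181, 1.607, -0, 1.354, -0.206], TCP at [0.243, -0.521, 0.203] pointing down, gripper open.
Joint ranges: [-2.99, 2.99], [-0.89, 2.07], [0.3, 2.58], [-1.14, 4.28], [0, 2.63], [-3.12, 3.12]. Speed limits (rad/s): [2.57, 2.57, 3.01, 3.14, 3.14, 3.14].

## Interface

Orientations are given as a 3x3 rotation matrix whose columns are the frame's x, y, z axes.
In Python, from rig import env gives the robot as it stands.
- The arm moves only by the tool jog_arm, never from a script. Its argument "plan" is a list of rows, each an object of numbers: "jaw": the finger opening in m, from 0 to 0.0881; "tx", "ty", "tz": the shift along the tool's x, y, z in m; "roll": the turn about the tool's z in degrees. A call has 1 to 8 rows; each row is the pose to reach, as a shift and turn from the pose commanded when the call began, along the tool's axes at that moment; what a row does not reach only later rows make up. A row lasts 1/8 s, in which the tool goes at most 62.5 mm and 10.7 degrees, less where a joint would pass 70% of its speed; a pose out of reach is approached as far as the arm can. A call with a gripper value outside its range is refused whole. The fingers move at their own pace and stop on an object; "squeeze" is the grip in N (left out, the last holds). Time passes only in rows, so rows that repeat a pose let the fingers close. It gives the time, the measured TCP pose, the force, the opening and the grip force at its end, in the units of the state.
- env.get_state(): the state, without advancing time (a new reading comes with each control period).
- env.get_image(name): name is "scene" or "top"; returns a dict with "frame" (420x560x3 uint8, red, green, blue), "K" (3x3 intrinsics, pixels), "dist" ([k1, k2, p1, p2, k3] as OpenCV has them; the pictures are not rectified), "rvec" (rotation vector, rad) and "tvec" (3), from world to camera coordinates, as OpenCV has them. Camera axes: x right, y down, z forward; pixel columns grow to the right and rows downward; lengths in m; the calibration is good to about 2 mm. A picture is of the moment at which its call begins. There is no depth.
- env.close_job(): hands the job in; it is judged then, once.
The state is a dict: "clock": time; "qpos": joint angles; "joint_vel": joint speeds; "joint_efforts": joint torques, N m; "tcp_pos": TCP position; "eef_rot": TCP orientation; "ft_force": force on the tool from outside, world axes, zero at the start; "moment": the same for the moment, N m; "finger_gap": opening from 0.0 (shut) to 1.0 (fully open); "finger_force": force on a finger pad.
Only numpy, scipy, OpenCV 4.12 (cv2) and the standard library are available. Lean on these libraries where they do the work, as an engineer would, in place of code of your own. Each camera call takes 0.05 s, during which the arm holds its last target. There are 200 camera calls.

## Task

Change the carrier gas over: first shut the blue valve by flipping its lever fully towards the front of the panel, then open the yellow valve by flipping its lever fully to the rear. Then swing the red guard up, flip the ignition switch beneath it fully to the rear, and let the guard drop shut again. Leave the other three levers as they are, and do not disturb the jar, the vial rack or the spanner.

Things in the scene. Friction and masses are not known exactly. Their poses are not given: they have to be found in the camera images.
- panel: fixed gas panel, a flat metal box 170 (x) by 400 (y) by 50 mm high; origin: centre of its underside, x to its rear (away from the robot), y along the row, z up. Five lever valves stand on its top at x = 0, y = -64, -32, 0, 32, 64 mm, colours in any order. One end of the top (y = 160 or -160) has the red guarded switch, the other a dial gauge 52 mm across, 15 mm high.
- pipe_mid (a point): middle of a fixed copper pipe, 18 mm thick, 154 mm long along the panel's y, at panel x = 15, z = 240 mm, over the valve row. Two 12 mm posts rise at panel x = 68, y = -66 and 66 and lean forward to it above z = 215 mm. No room for a gripper pointing straight down at the valves: come in from the front under the pipe, tool tilted about 40 degrees.
- blue_valve (a joint): angle of the blue valve lever (rad): 0 = shut, leaning 0.4 rad from vertical towards the panel's front; 0.8 = open, leaning 0.4 rad towards its rear. Both are hard stops; the lever stays where it is left. It starts open, at 0.74 to 0.8. About 1.3 N at the ball moves it.
- blue_valve_tip (a point): centre of the blue ball, 12 mm in diameter, at the end of the blue valve's lever (steel stem 7 mm thick, on a blue tag). The ball is 45 mm from the lever's pivot, which lies on the panel's top face on the panel's own line x = 0; the lever swings in the panel's x-z plane.
- yellow_valve (a joint): angle of the yellow valve lever (rad): 0 = shut, leaning 0.4 rad from vertical towards the panel's front; 0.8 = open, leaning 0.4 rad towards its rear. Both are hard stops; the lever stays where it is left. It starts shut, at 0 to 0.06. About 1.3 N at the ball moves it.
- yellow_valve_tip (a point): centre of the yellow ball, 12 mm in diameter, at the end of the yellow valve's lever (steel stem 7 mm thick, on a yellow tag). The ball is 45 mm from the lever's pivot, which lies on the panel's top face on the panel's own line x = 0; the lever swings in the panel's x-z plane.
- red_valve (a joint): angle of the red valve lever (rad): 0 = shut, leaning 0.4 rad from vertical towards the panel's front; 0.8 = open, leaning 0.4 rad towards its rear. Both are hard stops; the lever stays where it is left. It starts open, at 0.74 to 0.8. About 1.3 N at the ball moves it.
- red_valve_tip (a point): centre of the red ball, 12 mm in diameter, at the end of the red valve's lever (steel stem 7 mm thick, on a red tag). The ball is 45 mm from the lever's pivot, which lies on the panel's top face on the panel's own line x = 0; the lever swings in the panel's x-z plane.
- white_valve (a joint): angle of the white valve lever (rad): 0 = shut, leaning 0.4 rad from vertical towards the panel's front; 0.8 = open, leaning 0.4 rad towards its rear. Both are hard stops; the lever stays where it is left. It starts shut, at 0 to 0.06. About 1.3 N at the ball moves it.
- white_valve_tip (a point): centre of the white ball, 12 mm in diameter, at the end of the white valve's lever (steel stem 7 mm thick, on a white tag). The ball is 45 mm from the lever's pivot, which lies on the panel's top face on the panel's own line x = 0; the lever swings in the panel's x-z plane.
- green_valve (a joint): angle of the green valve lever (rad): 0 = shut, leaning 0.4 rad from vertical towards the panel's front; 0.8 = open, leaning 0.4 rad towards its rear. Both are hard stops; the lever stays where it is left. It starts shut, at 0 to 0.06. About 1.3 N at the ball moves it.
- green_valve_tip (a point): centre of the green ball, 12 mm in diameter, at the end of the green valve's lever (steel stem 7 mm thick, on a green tag). The ball is 45 mm from the lever's pivot, which lies on the panel's top face on the panel's own line x = 0; the lever swings in the panel's x-z plane.
- guard (a joint): angle of the red guard cover (rad): 0 = down over the switch, 1.95 = swung up and back against its stop. Its hinge runs along the panel's y at the cover's rear end; the front end swings up and to the rear. It weighs 50 g and turns freely: let go below about 1.6 it falls shut, beyond about 1.75 it stays open. It starts down.
- guard_grip (a point): moves with the red guard, a channel 95 long, 34 wide, open below, side walls 24 mm deep: the point half-way between two round black pads (16 mm across) on its sides, 40 mm over the pads: pinch these. It is 15 mm behind the front end, 12 mm under the top; when down, 80 mm in front of and 6 mm under the hinge line, 91 mm over the table.
- guard_hinge (a point): fixed point in the middle of the guard's hinge line, 97 mm over the table; the axis is along the panel's y.
- ignite (a joint): angle of the steel ignition switch under the guard (rad): 0 = off, leaning 0.4 rad towards the panel's front; 0.8 = on, leaning 0.4 rad towards the rear; hard stops, stays where it is left. It starts off, at 0 to 0.06. About 2 N at the ball moves it.
- ignite_tip (a point): centre of the 10 mm steel ball at the end of the ignition switch's lever (stem 7 mm thick). It is 30 mm from the switch's pivot, which is 50 mm in front of and 37 mm under the guard's hinge line (10 mm over the panel's top) and half-way between the guard's sides.
- jar_mid (a point): bystander: centre of a loose amber jar with a white cap, 56 mm in diameter, 90 mm tall, upright on the table beside one end of the panel
- rack_mid (a point): bystander: centre (22 mm up) of a loose blue vial rack, 70 by 70 mm, 45 mm high with its vials, on the table beside the other end of the panel
- spanner_grip (a point): bystander: the handle of a loose spanner lying flat on the table in front of the panel

How it is judged:
By the outcome, as a careful person would: the job done as asked, in the order asked, and still so for the second after the job is handed in, with the robot touching nothing.
It also fails if it takes over 72 s, if anything falls off the work surface, if the arm or the gripper's body presses on something with over 40 N, if the wrist force passes 120 N, or if a joint passes its speed limit or range.

## Working session

There is one attempt and no reset: what is moved stays moved. The work goes in short steps, Python scripts to look and compute and a tool call to move; the robot and the scene stay as the last step left them, time stands still between calls to the robot, and variables do not carry over. Pictures are saved under pics/ and viewed, at most 10 in all, crops included, and the job is handed in when it is done.

Besides the shell and the picture viewer there is one more tool, called after "Emit:" as name(argument=value, ...), one argument or row to a line, values as JSON. jog_arm: Moves the arm, as the interface text tells. Its arguments: {"type":"object","properties":{"plan":{"type":"array","items":{"type":"object","properties":{"jaw":{"type":"number"},"tx":{"type":"number"},"ty":{"type":"number"},"tz":{"type":"number"},"roll":{"type":"number"}}}},"squeeze":{"type":"number"}},"required":["plan"]}

```bash
mkdir -p pics; ls
python3 - <<'E'
from rig import env
import cv2,numpy as np
for n in("scene","top"):
    d=env.get_image(n); cv2.imwrite(f"pics/{n}0.png",d["frame"][:,:,::-1])
    print(n,d["K"],d["dist"],d["rvec"],d["tvec"])
s=env.get_state();print(s["tcp_pos"],s["eef_rot"],s["clock"])
E
```

```text
pics
scene [[399.60652421   0.         279.40727347]
 [  0.         399.60652421 206.9009849 ]
 [  0.           0.           1.        ]] [-0.03481489  0.          0.          0.          0.        ] [ 0.69518256  2.56165056 -1.18112618] [ 0.44421329 -0.05129482  1.2541416 ]
top [[405.7589631    0.         288.1612625 ]
 [  0.         405.7589631  212.40851665]
 [  0.           0.           1.        ]] [-0.10364279  0.          0.          0.          0.        ] [ 2.0472662  -2.18568597  0.23107754] [0.04757418 0.54942698 0.8008469 ]
[ 0.24313391 -0.5204812   0.20261439] [[ 9.06108936e-01  4.23044281e-01 -3.64917396e-04]
 [ 4.23044328e-01 -9.06107741e-01  1.50278963e-03]
 [ 3.05092082e-04 -1.51606735e-03 -9.99998804e-01]] 0.1
```

View pics/scene0.png

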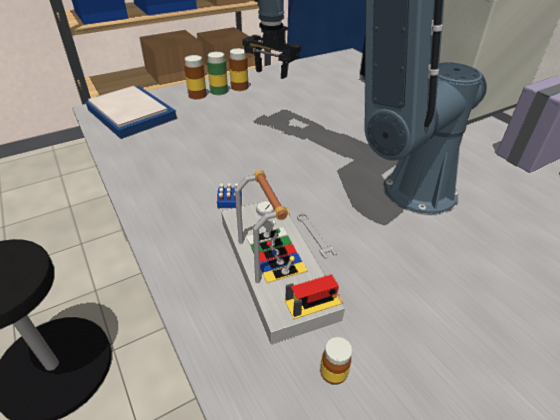

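View pics/top0.png

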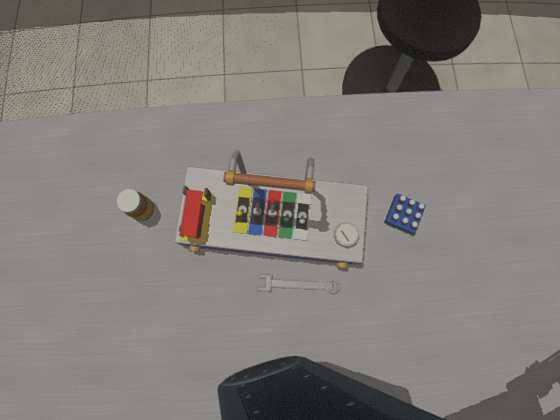

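The top view shows the guard at about (193,215), the gauge at (346,235), and the row from the left as yellow, blue, red, green, white. The panel corners are near (187,168), (367,185), (362,263) and (177,243). The scene view agrees. The spanner lies in front at (300,285).

```bash
cat > h.py <<'E'
import cv2,numpy as np
from rig import env
def ray(d,uv):
    R=cv2.Rodrigues(np.array(d["rvec"]))[0]; t=np.array(d["tvec"]).ravel()
    p=cv2.undistortPoints(np.array(uv,float).reshape(-1,1,2),d["K"],np.array(d["dist"]))[:,0]
    return -R.T@t,(np.c_[p,np.ones(len(p))])@R
def onplane(d,uv,z):
    o,r=ray(d,uv); return o+r*((z-o[2])/r[:,2])[:,None]
def proj(d,P): return cv2.projectPoints(np.array(P,float).reshape(-1,1,3),np.array(d["rvec"]),np.array(d["tvec"]),d["K"],np.array(d["dist"]))[0][:,0]
E
python3 - <<'E'
from h import *
d=env.get_image("top"); print("cam",ray(d,[0,0])[0])
c=onplane(d,[[187,168],[367,185],[362,263],[177,243]],.05);print(c.round(4))
f=d["frame"]
cv2.imwrite("pics/topc.png",cv2.resize(f[140:280,165:385],None,fx=3.6,fy=3.6,interpolation=cv2.INTER_CUBIC)[:,:,::-1])
d=env.get_image("scene");print(ray(d,[0,0])[0])
cv2.imwrite("pics/scc.png",cv2.resize(d["frame"][165:345,205:355],None,fx=3.3,fy=3.3,interpolation=cv2.INTER_CUBIC)[:,:,::-1])
E
```

```text
cam [0.37601691 0.02676747 0.89631682]
[[ 0.6666  0.2266  0.05  ]
 [ 0.6024 -0.1635  0.05  ]
 [ 0.435  -0.1354  0.05  ]
 [ 0.5021  0.2502  0.05  ]]
[0.89772299 0.61802668 0.76482953]
```

View pics/topc.png

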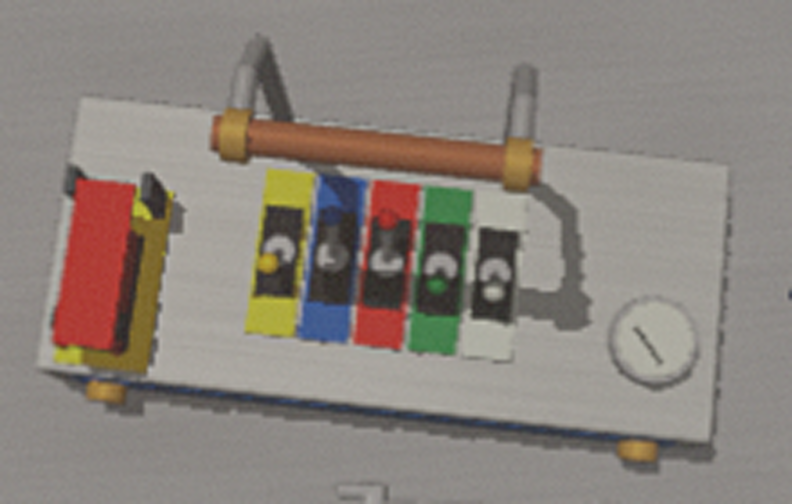

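View pics/scc.png

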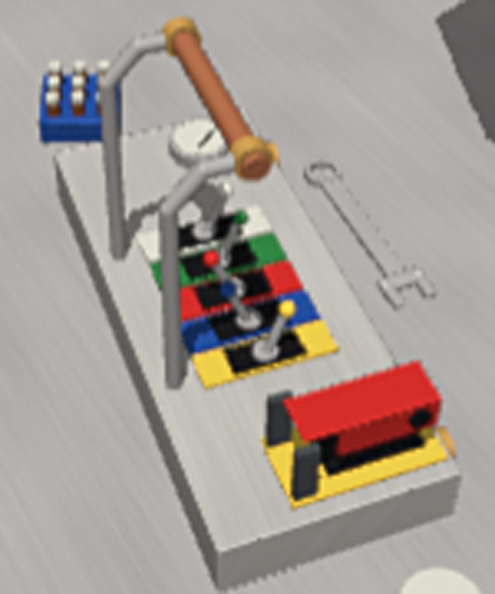

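```bash
cat >> h.py <<'E'
def rigid(A,B): # 2D rigid A->B
    a=A.mean(0);b=B.mean(0);H=(A-a).T@(B-b);th=np.arctan2(H[0,1]-H[1,0],H[0,0]+H[1,1])
    R=np.array([[np.cos(th),-np.sin(th)],[np.sin(th),np.cos(th)]]);return th,b-R@a,R
def topc(p): return (np.array(p,float)+.5)/3.6-.5+[165,140]
def scc(p): return (np.array(p,float)+.5)/3.3-.5+[205,165]
E
python3 - <<'E'
from h import *
T=env.get_image("top");S=env.get_image("scene")
A=np.array([[85,200],[85,-200],[-85,-200],[-85,200]])/1000
w=onplane(T,topc([[80,97],[730,165],[712,443],[38,368]]),.05)[:,:2]
th,t,R=rigid(A,w);print("top",th,t,(w-(A@R.T+t)).round(4).tolist())
w2=onplane(S,scc([[218,555],[55,155],[460,478]]),.05)[:,:2];A2=A[[0,1,3]]
th2,t2,R2=rigid(A2,w2);print("scene",th2,t2,(w2-(A2@R2.T+t2)).round(4).tolist())
loc=lambda w:((w[:,:2]-t)@R*1000).round(1).tolist()
tg=onplane(T,topc([[267,169],[527,193],[513,361],[246,332]]),.05);print("tags",loc(tg))
# pipe ends, two views
gt=onplane(T,topc([[79,181],[137,183],[118,352],[54,343]]),.103);print("guard top, top view",loc(gt))
gs=onplane(S,scc([[287,403],[419,364],[440,397],[303,441]]),.103);print("guard top scene",loc(gs))
print("tips top z.09", loc(onplane(T,topc([[268,263],[335,218],[385,218],[437,286],[494,293]]),.0914)))
print("tips sc", loc(onplane(S,scc([[287,309],[230,290],[211,258],[241,218],[224,190]]),.0914)))
E
```

```text
top -0.17313092896267607 [0.55291033 0.04507485] [[-0.0012, -0.0006], [-0.0009, 0.0022], [0.0009, 0.001], [0.0012, -0.0027]]
scene -0.1792125521311826 [0.55659401 0.0468451 ] [[-0.0021, -0.0007], [0.0, 0.0016], [0.002, -0.0009]]
tags [[50.9, 79.1], [52.9, -77.6], [-48.8, -79.1], [-48.7, 78.3]]
guard top, top view [[18.8, 176.2], [21.1, 143.2], [-75.1, 139.2], [-74.1, 175.5]]
guard top scene [[21.4, 145.3], [-71.1, 145.6], [-71.5, 174.5], [23.2, 175.8]]
tips top z.09 [[-14.3, 65.0], [15.6, 30.6], [18.7, 2.5], [-17.1, -31.1], [-17.7, -63.3]]
tips sc [[-13.0, 61.9], [17.6, 31.8], [19.5, -2.1], [-15.2, -33.5], [-13.9, -66.5]]
```

Emit:
jog_arm(
  plan=[
    {"tz":-0.06,"jaw":0.0},
    {"tz":-0.12},
    {"tz":-0.18,"tx":0.02,"ty":-0.01},
    {"tz":-0.24,"tx":0.05,"ty":-0.03},
    {"tz":-0.25,"tx":0.1,"ty":-0.06},
    {"tz":-0.25,"tx":0.15,"ty":-0.085},
    {"tz":-0.25,"tx":0.2,"ty":-0.11},
    {"tz":-0.25,"tx":0.25,"ty":-0.14},
  ],
)

```text
invalid input
```

Emit:
jog_arm(
  plan=[
    {"tx":0.05,"ty":-0.03},
    {"tx":0.1,"ty":-0.06},
    {"tx":0.15,"ty":-0.085},
    {"tx":0.2,"ty":-0.11},
    {"tx":0.2,"ty":-0.11},
    {"tx":0.2,"ty":-0.11},
  ],
)

```text
invalid input
```

Run:
```python
from h import *
s=env.get_state();print(s["tcp_pos"],s["eef_rot"].round(3) if hasattr(s["eef_rot"],'round') else s["eef_rot"],s["qpos"],s["clock"],s["finger_gap"])
```

```text
[ 0.2432103  -0.52082581  0.2031019 ] [[ 0.906  0.423 -0.   ]
 [ 0.423 -0.906  0.001]
 [ 0.    -0.001 -1.   ]] [-1.34032239e+00  1.81074125e-01  1.60732717e+00  7.34930259e-06
  1.35379346e+00 -2.06342621e-01] 0.3 1.0035198608877847
```

Emit:
jog_arm(
  plan=[
    {"tx":0,"ty":0,"tz":-0.06,"roll":0,"jaw":0.0},
    {"tx":0,"ty":0,"tz":-0.12,"roll":0,"jaw":0.0},
    {"tx":0.02,"ty":-0.01,"tz":-0.18,"roll":0,"jaw":0.0},
    {"tx":0.05,"ty":-0.03,"tz":-0.24,"roll":0,"jaw":0.0},
    {"tx":0.1,"ty":-0.06,"tz":-0.25,"roll":0,"jaw":0.0},
    {"tx":0.15,"ty":-0.085,"tz":-0.25,"roll":0,"jaw":0.0},
    {"tx":0.2,"ty":-0.11,"tz":-0.25,"roll":0,"jaw":0.0},
    {"tx":0.25,"ty":-0.14,"tz":-0.25,"roll":0,"jaw":0.0},
  ],
  squeeze=20,
)

```text
clock: 1.3
tcp_pos: [0.4114, -0.2869, 0.4534]
eef_rot: [[0.906, 0.423, 0.0], [0.423, -0.906, -0.0], [0.0, 0.0, -1.0]]
ft_force: [0.6, -1.3, 1.0]
finger_gap: 0.111
finger_force: 0.0
```

Emit:
jog_arm(
  plan=[
    {"tx":0.05,"ty":-0.03,"tz":0,"roll":0,"jaw":0.0},
    {"tx":0.1,"ty":-0.06,"tz":0,"roll":0,"jaw":0.0},
    {"tx":0.15,"ty":-0.085,"tz":0,"roll":0,"jaw":0.0},
    {"tx":0.2,"ty":-0.11,"tz":0,"roll":0,"jaw":0.0},
    {"tx":0.25,"ty":-0.075,"tz":0,"roll":0,"jaw":0.0},
    {"tx":0.3,"ty":-0.04,"tz":0,"roll":0,"jaw":0.0},
    {"tx":0.35,"ty":-0.005,"tz":0,"roll":0,"jaw":0.0},
    {"tx":0.4,"ty":0.03,"tz":0,"roll":0,"jaw":0.0},
  ],
)

```text
clock: 2.3
tcp_pos: [0.7768, -0.145, 0.4538]
eef_rot: [[0.906, 0.423, -0.001], [0.423, -0.906, 0.0], [-0.0, -0.0, -1.0]]
ft_force: [0.1, -1.0, 0.6]
finger_gap: 0.01
finger_force: 0.0
```

Emit:
jog_arm(
  plan=[
    {"tx":0.05,"ty":0.035,"tz":0,"roll":0,"jaw":0.0},
    {"tx":0.1,"ty":0.07,"tz":0,"roll":0,"jaw":0.0},
    {"tx":0.15,"ty":0.105,"tz":0,"roll":0,"jaw":0.0},
    {"tx":0.2,"ty":0.14,"tz":0,"roll":0,"jaw":0.0},
  ],
)

```text
clock: 2.8
tcp_pos: [0.8407, -0.1554, 0.3982]
eef_rot: [[0.905, 0.422, 0.05], [0.423, -0.906, -0.01], [0.041, 0.03, -0.999]]
ft_force: [0.2, -0.6, 0.1]
finger_gap: 0.002
finger_force: 0.0
```

Emit:
jog_arm(
  plan=[
    {"tx":0.0,"ty":0.0,"tz":0,"roll":0,"jaw":0.0},
    {"tx":0.0,"ty":0.0,"tz":0,"roll":0,"jaw":0.0},
  ],
)

```text
clock: 3.05
tcp_pos: [0.8403, -0.1554, 0.3978]
eef_rot: [[0.905, 0.422, 0.048], [0.423, -0.906, -0.009], [0.04, 0.029, -0.999]]
ft_force: [-0.7, -0.8, 0.0]
finger_gap: 0.006
finger_force: 0.0
```

Emit:
jog_arm(
  plan=[
    {"tx":0.05,"ty":0.035,"tz":-0.05,"roll":0,"jaw":0.0},
    {"tx":0.1,"ty":0.07,"tz":-0.1,"roll":0,"jaw":0.0},
    {"tx":0.15,"ty":0.105,"tz":-0.15,"roll":0,"jaw":0.0},
    {"tx":0.2,"ty":0.14,"tz":-0.2,"roll":0,"jaw":0.0},
  ],
)

```text
clock: 3.55
tcp_pos: [0.8362, -0.1535, 0.4364]
eef_rot: [[0.903, 0.42, 0.094], [0.424, -0.906, -0.017], [0.077, 0.055, -0.995]]
ft_force: [0.6, -1.0, 0.2]
finger_gap: 0.004
finger_force: 0.0
```

Emit:
jog_arm(
  plan=[
    {"tx":0.0,"ty":0.0,"tz":0,"roll":0,"jaw":0.0},
    {"tx":0.0,"ty":0.0,"tz":0,"roll":0,"jaw":0.0},
  ],
)

```text
clock: 3.8
tcp_pos: [0.8365, -0.1536, 0.4346]
eef_rot: [[0.903, 0.42, 0.092], [0.424, -0.906, -0.017], [0.076, 0.054, -0.996]]
ft_force: [0.9, -0.4, 0.3]
finger_gap: 0.003
finger_force: 0.0
```

Emit:
jog_arm(
  plan=[
    {"tx":0.4,"ty":0.28,"tz":-0.3,"roll":0,"jaw":0.0},
    {"tx":0.4,"ty":0.28,"tz":-0.3,"roll":0,"jaw":0.0},
    {"tx":0.4,"ty":0.28,"tz":-0.3,"roll":0,"jaw":0.0},
  ],
)

```text
clock: 4.18
tcp_pos: [0.8416, -0.1534, 0.4575]
eef_rot: [[0.898, 0.417, 0.141], [0.425, -0.905, -0.026], [0.116, 0.083, -0.99]]
ft_force: [-0.3, 0.2, -0.6]
finger_gap: 0.006
finger_force: 0.0
```

Emit:
jog_arm(
  plan=[
    {"tx":0.8,"ty":0.56,"tz":0,"roll":0,"jaw":0.0},
    {"tx":0.8,"ty":0.56,"tz":0,"roll":0,"jaw":0.0},
  ],
)

```text
clock: 4.42
tcp_pos: [0.877, -0.1591, 0.4242]
eef_rot: [[0.892, 0.413, 0.184], [0.426, -0.904, -0.034], [0.152, 0.108, -0.982]]
ft_force: [-0.1, 0.2, -0.2]
finger_gap: 0.001
finger_force: 0.0
```

Emit:
jog_arm(
  plan=[
    {"tx":0,"ty":0,"tz":-0.8,"roll":0,"jaw":0.0},
    {"tx":0,"ty":0,"tz":-0.8,"roll":0,"jaw":0.0},
  ],
)

```text
clock: 4.68
tcp_pos: [0.822, -0.1493, 0.5203]
eef_rot: [[0.89, 0.412, 0.195], [0.426, -0.904, -0.035], [0.162, 0.114, -0.98]]
ft_force: [0.5, 0.5, 1.7]
finger_gap: 0.004
finger_force: 0.0
```

Run:
```python
from h import *
print(np.round(env.get_state()["qpos"],3))
```

```text
[-0.334  0.693  0.3    0.034  1.951  0.815]
```

Emit:
jog_arm(
  plan=[
    {"tx":0.8,"ty":0.56,"tz":0,"roll":0,"jaw":0.0},
    {"tx":0.8,"ty":0.56,"tz":0,"roll":0,"jaw":0.0},
  ],
)

```text
clock: 4.92
tcp_pos: [0.8606, -0.1556, 0.4923]
eef_rot: [[0.881, 0.405, 0.244], [0.428, -0.903, -0.045], [0.202, 0.144, -0.969]]
ft_force: [-0.8, -0.7, 0.1]
finger_gap: 0.004
finger_force: 0.0
```

Emit:
jog_arm(
  plan=[
    {"tx":0.8,"ty":0.56,"tz":0,"roll":0,"jaw":0.0},
  ],
)

```text
clock: 5.05
tcp_pos: [0.8822, -0.1593, 0.478]
eef_rot: [[0.874, 0.4, 0.276], [0.429, -0.902, -0.05], [0.229, 0.161, -0.96]]
ft_force: [-0.0, 0.9, -0.4]
finger_gap: 0.003
finger_force: 0.0
```

Emit:
jog_arm(
  plan=[
    {"tx":0.8,"ty":0.56,"tz":0,"roll":0,"jaw":0.0},
  ],
)

```text
clock: 5.18
tcp_pos: [0.9021, -0.1626, 0.4704]
eef_rot: [[0.865, 0.394, 0.312], [0.43, -0.901, -0.056], [0.259, 0.183, -0.948]]
ft_force: [0.4, -0.3, 0.4]
finger_gap: 0.003
finger_force: 0.0
```

Emit:
jog_arm(
  plan=[
    {"tx":0.8,"ty":0.56,"tz":0,"roll":0,"jaw":0.0},
    {"tx":0.8,"ty":0.56,"tz":0,"roll":0,"jaw":0.0},
    {"tx":0.8,"ty":0.56,"tz":0,"roll":0,"jaw":0.0},
    {"tx":0.8,"ty":0.56,"tz":0,"roll":0,"jaw":0.0},
  ],
)

```text
clock: 5.68
tcp_pos: [0.9387, -0.1682, 0.4437]
eef_rot: [[0.849, 0.383, 0.363], [0.433, -0.899, -0.066], [0.301, 0.213, -0.929]]
ft_force: [-0.3, 0.5, -0.5]
finger_gap: 0.004
finger_force: 0.0
```

One-row calls ratchet the tilt cheaply, so I'll keep using them.

Emit:
jog_arm(
  plan=[
    {"tx":0.8,"ty":0.56,"tz":0,"roll":0,"jaw":0.0},
  ],
)

```text
clock: 5.8
tcp_pos: [0.9546, -0.1708, 0.4442]
eef_rot: [[0.836, 0.374, 0.401], [0.436, -0.897, -0.073], [0.332, 0.235, -0.913]]
ft_force: [0.7, 0.3, -0.5]
finger_gap: 0.005
finger_force: 0.0
```

Emit:
jog_arm(
  plan=[
    {"tx":0.8,"ty":0.56,"tz":0,"roll":0,"jaw":0.0},
  ],
)

```text
clock: 5.92
tcp_pos: [0.9692, -0.1733, 0.4472]
eef_rot: [[0.822, 0.364, 0.438], [0.438, -0.895, -0.079], [0.363, 0.257, -0.896]]
ft_force: [0.0, 0.6, -0.4]
finger_gap: 0.008
finger_force: 0.0
```

Emit:
jog_arm(
  plan=[
    {"tx":0.8,"ty":0.56,"tz":0,"roll":0,"jaw":0.0},
  ],
)

```text
clock: 6.05
tcp_pos: [0.9824, -0.1755, 0.4524]
eef_rot: [[0.807, 0.353, 0.474], [0.441, -0.893, -0.086], [0.393, 0.278, -0.876]]
ft_force: [0.8, 0.8, -0.6]
finger_gap: 0.005
finger_force: 0.0
```

Emit:
jog_arm(
  plan=[
    {"tx":0.8,"ty":0.56,"tz":0,"roll":0,"jaw":0.0},
  ],
)

```text
clock: 6.18
tcp_pos: [0.9944, -0.1774, 0.4599]
eef_rot: [[0.79, 0.341, 0.509], [0.444, -0.891, -0.092], [0.422, 0.299, -0.856]]
ft_force: [-0.2, -0.2, -0.1]
finger_gap: 0.007
finger_force: 0.0
```

Emit:
jog_arm(
  plan=[
    {"tx":0.8,"ty":0.56,"tz":0,"roll":0,"jaw":0.0},
  ],
)

```text
clock: 6.3
tcp_pos: [1.0051, -0.1792, 0.4696]
eef_rot: [[0.773, 0.329, 0.543], [0.447, -0.889, -0.098], [0.45, 0.318, -0.834]]
ft_force: [-0.1, -0.5, -0.1]
finger_gap: 0.002
finger_force: 0.0
```

Emit:
jog_arm(
  plan=[
    {"tx":0.8,"ty":0.56,"tz":0,"roll":0,"jaw":0.0},
  ],
)

```text
clock: 6.42
tcp_pos: [1.0147, -0.1807, 0.4815]
eef_rot: [[0.754, 0.316, 0.576], [0.451, -0.887, -0.104], [0.478, 0.338, -0.811]]
ft_force: [-0.2, -0.7, -0.4]
finger_gap: 0.002
finger_force: 0.0
```

Emit:
jog_arm(
  plan=[
    {"tx":0.8,"ty":0.56,"tz":0,"roll":0,"jaw":0.0},
  ],
)

```text
clock: 6.55
tcp_pos: [1.023, -0.182, 0.4956]
eef_rot: [[0.734, 0.302, 0.609], [0.454, -0.884, -0.11], [0.505, 0.357, -0.786]]
ft_force: [0.3, -0.0, 0.1]
finger_gap: 0.008
finger_force: 0.0
```

Emit:
jog_arm(
  plan=[
    {"tx":0,"ty":0,"tz":-0.05,"roll":10,"jaw":0.0},
    {"tx":0,"ty":0,"tz":-0.1,"roll":20,"jaw":0.0},
    {"tx":0,"ty":0,"tz":-0.15,"roll":30,"jaw":0.0},
    {"tx":0,"ty":0,"tz":-0.2,"roll":35,"jaw":0.0},
    {"tx":0,"ty":0,"tz":-0.2,"roll":35,"jaw":0.0},
  ],
)

```text
clock: 7.18
tcp_pos: [0.8989, -0.159, 0.6639]
eef_rot: [[0.767, -0.174, 0.618], [-0.132, -0.985, -0.113], [0.628, 0.005, -0.778]]
ft_force: [0.3, 0.9, 0.7]
finger_gap: 0.004
finger_force: 0.0
```

```bash
cat >> h.py <<'E'
TH=-.176; T0=np.array([.5545,.046]); RP=np.array([[np.cos(TH),-np.sin(TH),0],[np.sin(TH),np.cos(TH),0],[0,0,1]])
def where():
    s=env.get_state(); p=RP.T@(np.array(s["tcp_pos"])-[*T0,0]); return s,p*1000,RP.T@np.array(s["eef_rot"])
def go(*targets):
    s,p,R=where(); print("panel mm",p.round(1),"clock",s["clock"]); print(R.round(3))
    for t in targets: print(t,"-> tool shift mm",(R.T@(np.array(t)-p)).round(1))
E
python3 - <<'E'
from h import *
go((-100,30,400),(-80,32,240),(-30,32,184),(33-6,32,111),(39,32,96),(30,32,90),(3,32,89))
print(env.get_state()["qpos"])
E
```

```text
panel mm [ 375.  -141.6  663.9] clock 7.175
[[ 0.778  0.001  0.628]
 [ 0.004 -1.    -0.003]
 [ 0.628  0.005 -0.778]]
(-100, 30, 400) -> tool shift mm [-534.6 -173.6  -93.6]
(-80, 32, 240) -> tool shift mm [-619.6 -176.3   43.4]
(-30, 32, 184) -> tool shift mm [-615.9 -176.5  118.4]
(27, 32, 111) -> tool shift mm [-617.4 -176.8  211. ]
(39, 32, 96) -> tool shift mm [-617.5 -176.9  230.2]
(30, 32, 90) -> tool shift mm [-628.3 -176.9  229.2]
(3, 32, 89) -> tool shift mm [-649.9 -177.   213. ]
[-0.34372913  0.53573203  0.38462812  0.10224897  1.54843467  1.43331386]
```

Emit:
jog_arm(
  plan=[
    {"tx":-0.053,"ty":-0.017,"tz":-0.009,"roll":0,"jaw":0},
    {"tx":-0.107,"ty":-0.035,"tz":-0.019,"roll":0,"jaw":0},
    {"tx":-0.16,"ty":-0.052,"tz":-0.028,"roll":0,"jaw":0},
    {"tx":-0.214,"ty":-0.07,"tz":-0.037,"roll":0,"jaw":0},
    {"tx":-0.267,"ty":-0.087,"tz":-0.047,"roll":0,"jaw":0},
    {"tx":-0.32,"ty":-0.104,"tz":-0.056,"roll":0,"jaw":0},
    {"tx":-0.374,"ty":-0.122,"tz":-0.065,"roll":0,"jaw":0},
    {"tx":-0.428,"ty":-0.139,"tz":-0.075,"roll":0,"jaw":0},
  ],
)

```text
clock: 8.18
tcp_pos: [0.5466, 0.0435, 0.4447]
eef_rot: [[0.776, -0.173, 0.606], [-0.134, -0.985, -0.109], [0.616, 0.003, -0.788]]
ft_force: [-0.5, 0.7, 0.6]
finger_gap: 0.003
finger_force: 0.0
```

Emit:
jog_arm(
  plan=[
    {"tx":-0.053,"ty":-0.017,"tz":-0.009,"roll":0,"jaw":0},
    {"tx":-0.106,"ty":-0.035,"tz":-0.019,"roll":0,"jaw":0},
    {"tx":-0.106,"ty":-0.035,"tz":-0.019,"roll":0,"jaw":0},
    {"tx":-0.106,"ty":-0.035,"tz":-0.019,"roll":0,"jaw":0},
  ],
)

```text
clock: 8.68
tcp_pos: [0.4611, 0.0938, 0.3971]
eef_rot: [[0.775, -0.173, 0.608], [-0.134, -0.985, -0.109], [0.618, 0.003, -0.786]]
ft_force: [0.8, 0.3, 0.2]
finger_gap: 0.003
finger_force: 0.0
```

Run:
```python
from h import *
go((-80,32,240),(-30,32,184),(33-6,32,111),(39,32,96),(30,32,90),(3,32,89))
print(env.get_state()["qpos"])
```

```text
panel mm [-100.4   30.7  397.1] clock 8.675
[[ 0.786  0.003  0.618]
 [ 0.004 -1.    -0.001]
 [ 0.618  0.003 -0.786]]
(-80, 32, 240) -> tool shift mm [-81.1  -1.7 136.1]
(-30, 32, 184) -> tool shift mm [-76.4  -1.8 211. ]
(27, 32, 111) -> tool shift mm [-76.7  -1.9 303.6]
(39, 32, 96) -> tool shift mm [-76.5  -1.9 322.8]
(30, 32, 90) -> tool shift mm [-87.3  -1.9 322. ]
(3, 32, 89) -> tool shift mm [-109.1   -2.   306.1]
[ 0.05447939 -0.64822526  2.04087927 -0.15994871  1.10115068  1.82217571]
```

Emit:
jog_arm(
  plan=[
    {"tx":-0.04,"ty":-0.001,"tz":0.045,"roll":0,"jaw":0},
    {"tx":-0.07,"ty":-0.002,"tz":0.09,"roll":0,"jaw":0},
    {"tx":-0.0765,"ty":-0.002,"tz":0.14,"roll":0,"jaw":0},
    {"tx":-0.0765,"ty":-0.002,"tz":0.19,"roll":0,"jaw":0},
    {"tx":-0.0765,"ty":-0.002,"tz":0.24,"roll":0,"jaw":0},
    {"tx":-0.0765,"ty":-0.002,"tz":0.28,"roll":0,"jaw":0},
    {"tx":-0.0765,"ty":-0.002,"tz":0.28,"roll":0,"jaw":0},
  ],
)

```text
clock: 9.55
tcp_pos: [0.5713, 0.0735, 0.1246]
eef_rot: [[0.78, -0.177, 0.601], [-0.137, -0.984, -0.111], [0.611, 0.004, -0.792]]
ft_force: [0.5, -0.7, -0.2]
finger_gap: 0.007
finger_force: 0.0
```

Run:
```python
from h import *
go((39,32,96),(30,32,90),(-2,32,89))
d=env.get_image("scene")
cv2.imwrite("pics/s2.png",cv2.resize(d["frame"][165:345,205:405],None,fx=3.3,fy=3.3,interpolation=cv2.INTER_CUBIC)[:,:,::-1])
```

```text
panel mm [ 11.7  30.  124.6] clock 9.55
[[ 0.792 -0.001  0.611]
 [ 0.002 -1.    -0.004]
 [ 0.611  0.004 -0.792]]
(39, 32, 96) -> tool shift mm [ 4.2 -2.2 39.3]
(30, 32, 90) -> tool shift mm [-6.6 -2.2 38.5]
(-2, 32, 89) -> tool shift mm [-32.6  -2.1  19.8]
```

View pics/s2.png

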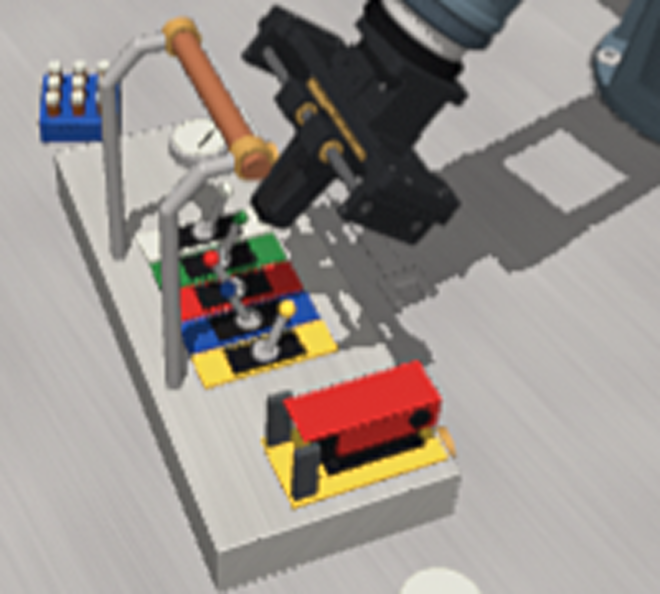

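The fingertip, at about (265,210), is under the pipe and in front of and above the blue ball at (230,290). Next I reach behind the ball and drag it forward.

Emit:
jog_arm(
  plan=[
    {"tx":0.004,"ty":-0.002,"tz":0.015,"roll":0,"jaw":0},
    {"tx":0.004,"ty":-0.002,"tz":0.03,"roll":0,"jaw":0},
    {"tx":0.004,"ty":-0.002,"tz":0.04,"roll":0,"jaw":0},
    {"tx":-0.004,"ty":-0.002,"tz":0.039,"roll":0,"jaw":0},
    {"tx":-0.012,"ty":-0.002,"tz":0.034,"roll":0,"jaw":0},
    {"tx":-0.022,"ty":-0.002,"tz":0.028,"roll":0,"jaw":0},
    {"tx":-0.029,"ty":-0.002,"tz":0.023,"roll":0,"jaw":0},
    {"tx":-0.029,"ty":-0.002,"tz":0.023,"roll":0,"jaw":0},
  ],
)

```text
clock: 10.6
tcp_pos: [0.5624, 0.0791, 0.0931]
eef_rot: [[0.775, -0.173, 0.607], [-0.135, -0.985, -0.109], [0.617, 0.003, -0.787]]
ft_force: [1.3, -0.2, -0.1]
finger_gap: 0.005
finger_force: 0.0
```

Run:
```python
from h import *
go((-2,32,89),(-6,32,89))
d=env.get_image("scene")
cv2.imwrite("pics/s3.png",cv2.resize(d["frame"][165:345,205:405],None,fx=3.3,fy=3.3,interpolation=cv2.INTER_CUBIC)[:,:,::-1])
```

```text
panel mm [ 2.  34.  93.1] clock 10.6
[[ 0.787  0.002  0.617]
 [ 0.003 -1.    -0.001]
 [ 0.617  0.003 -0.787]]
(-2, 32, 89) -> tool shift mm [-5.6  2.   0.7]
(-6, 32, 89) -> tool shift mm [-8.8  2.  -1.7]
```

View pics/s3.png

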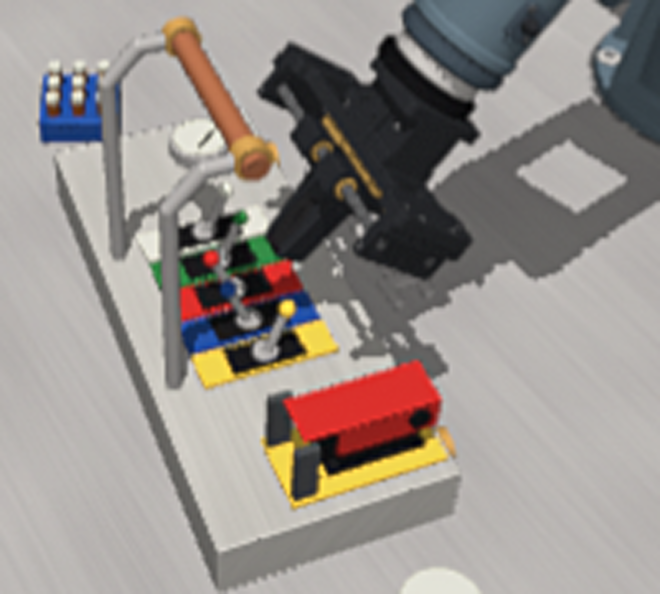

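Run:
```python
from h import *
d=env.get_image("scene");s,p,R=where()
W=lambda q:RP@(np.array(q)/1000)+[*T0,0]
P=[s["tcp_pos"],W((17.5,32,91.4)),W((-17.5,64,91.4)),W((17.5,0,91.4)),W(p+R@[9,-17,0]),W(p+R@[-9,-17,0])]
print(((proj(d,P)-[205,165])*3.3).round(0).tolist())
```

```text
[[248.0, 285.0], [228.0, 291.0], [292.0, 310.0], [212.0, 260.0], [247.0, 300.0], [266.0, 305.0]]
```

Run:
```python
from h import *
d=env.get_image("top");s,p,R=where()
W=lambda q:RP@(np.array(q)/1000)+[*T0,0]
P=[s["tcp_pos"],W(p-R@[0,0,19]),W(p-R@[0,0,64]),W((17.5,32,91.4)),W((15,77,240)),W((15,-77,240))]
q=proj(d,P);print(q.round(0).tolist())
c=cv2.resize(d["frame"][140:290,165:385],None,fx=3.6,fy=3.6,interpolation=cv2.INTER_CUBIC)[:,:,::-1].copy()
for u in (q-[165,140])*3.6: cv2.circle(c,tuple(int(v) for v in u),3,(255,0,255),1)
d=env.get_image("scene");q=proj(d,P);e=cv2.resize(d["frame"][165:345,205:405],None,fx=3,fy=3,interpolation=cv2.INTER_CUBIC)[:,:,::-1].copy()
for u in (q-[205,165])*3: cv2.circle(e,tuple(int(v) for v in u),3,(255,0,255),1)
cv2.imwrite("pics/t4.png",c);cv2.imwrite("pics/s4.png",e)
```

```text
[[255.0, 205.0], [253.0, 209.0], [250.0, 219.0], [257.0, 198.0], [224.0, 176.0], [315.0, 186.0]]
```

View pics/t4.png

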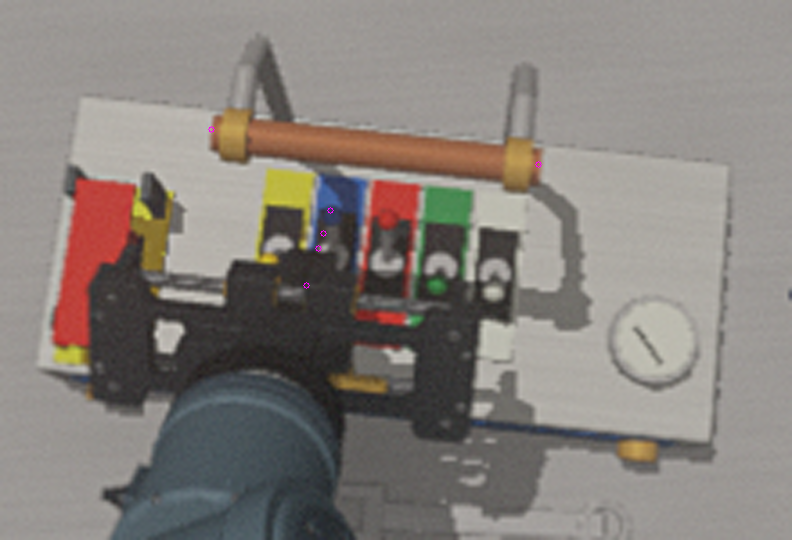

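View pics/s4.png

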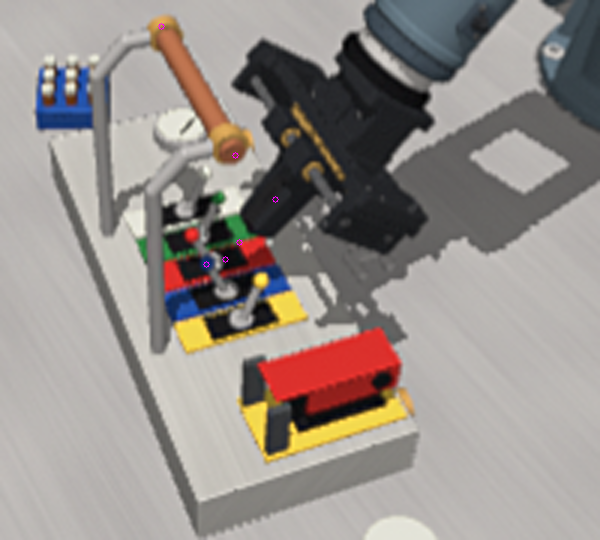

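Run:
```python
from h import *
T=env.get_image("top");S=env.get_image("scene");s,p,R=where()
def tri(ut,us):
    o1,r1=ray(T,ut);o2,r2=ray(S,us);a,b=r1[0],r2[0]
    k=np.linalg.lstsq(np.c_[a,-b],o2-o1,rcond=None)[0];P,Q=o1+a*k[0],o2+b*k[1]
    m=RP.T@((P+Q)/2-[*T0,0])*1000;return m.round(1),(np.linalg.norm(P-Q)*1000).round(1),(R.T@(m-p)).round(1)
tc=lambda u:np.array(u)/3.6+[165,140]; sc=lambda u:np.array(u)/3+[205,165]
# body corners: near-left (scene lower-right plate end) ...
print(proj(S,[[.243,-.521,.203]]))
print("tip",tri(tc([290,252]),sc([258,230])))
print("pipe+y",tri(tc([215,135]),sc([230,150])),"yel",tri(tc([268,263-0]),sc([261,281])))
# crop at TCP both for measuring
e=np.array(S["frame"]);cv2.imwrite("pics/s5.png",np.hstack([cv2.resize(e[215:260,265:315],None,fx=8,fy=8)[:,:,::-1],cv2.resize(T["frame"][195:240,215:265],None,fx=8,fy=8)[:,:,::-1]]))
```

```text
[[271.23471197  84.22307341]]
tip (array([-17.1,  46.6, 130.6]), np.float64(0.5), array([  7.2, -12.7, -42. ]))
pipe+y (array([ 14.7,  73.7, 241.1]), np.float64(5.3), array([ 100.4,  -39.5, -109.3])) yel (array([-15.8,  62.5,  91.3]), np.float64(1.8), array([-16. , -28.7, -10.3]))
```

View pics/s5.png

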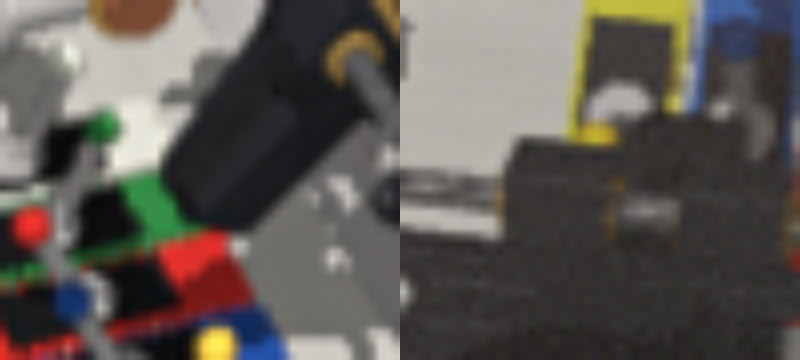

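The visible fingertip sits about 39 mm short of the reported TCP, on the tool axis. The projected TCP in the scene is (280,252) and the finger end is at (290,240), so the move passed above the ball without touching it. I'll correct for this in my helper, and measure the ball by colour masks from here on.

```bash
cat >> h.py <<'E'
OFF=39
def where():
    s=env.get_state(); R=RP.T@np.array(s["eef_rot"]); p=RP.T@(np.array(s["tcp_pos"])-[*T0,0]); return s,p*1000-OFF*R[:,2],R
def ball(col,view="scene"):
    # ball blob nearest the two candidate tip positions; panel x on z=.0914 plane
    d=env.get_image(view); h=cv2.cvtColor(d["frame"],cv2.COLOR_RGB2HSV); y={"yellow":64,"blue":32,"red":0,"green":-32,"white":-64}[col]
    lo,hi={"yellow":((20,130,100),(32,255,255)),"blue":((105,120,30),(125,255,255)),"red":((0,150,80),(6,255,255)),"green":((45,100,40),(80,255,255)),"white":((0,0,190),(180,40,255))}[col]
    m=cv2.inRange(h,lo,hi); out=[]
    n,l,st,c=cv2.connectedComponentsWithStats(m)
    for i in range(1,n):
        w=RP.T@(onplane(d,c[i],.0914)[0]-[*T0,0])*1000
        if 3<=st[i,4] and abs(w[1]-y)<22 and abs(w[0])<45: out.append((int(st[i,4]),w[:2].round(0).tolist()))
    return out
E
python3 - <<'E'
from h import *
go((3,32,143),(35,32,101),(30,32,92),(-4,32,92),(-8,32,88))
for c in("yellow","blue","red","green"): print(c,ball(c))
E
```

```text
panel mm [-20.9  33.9 123.9] clock 10.9
[[ 0.787  0.001  0.617]
 [ 0.003 -1.    -0.001]
 [ 0.617  0.003 -0.787]]
(3, 32, 143) -> tool shift mm [30.6  1.9 -0.3]
(35, 32, 101) -> tool shift mm [29.8  1.9 52.5]
(30, 32, 92) -> tool shift mm [20.3  1.8 56.5]
(-4, 32, 92) -> tool shift mm [-6.4  1.8 35.5]
(-8, 32, 88) -> tool shift mm [-12.    1.8  36.2]
yellow [(20, [-14.0, 60.0])]
blue [(19, [19.0, 29.0])]
red [(21, [19.0, -3.0])]
green [(9, [-16.0, -35.0])]
```

Emit:
jog_arm(
  plan=[
    {"tx":0.03,"ty":0.002,"tz":0,"roll":0,"jaw":0},
    {"tx":0.03,"ty":0.002,"tz":0.02,"roll":0,"jaw":0},
    {"tx":0.03,"ty":0.002,"tz":0.04,"roll":0,"jaw":0},
    {"tx":0.03,"ty":0.002,"tz":0.054,"roll":0,"jaw":0},
    {"tx":0.03,"ty":0.002,"tz":0.054,"roll":0,"jaw":0},
  ],
)

```text
clock: 11.72
tcp_pos: [0.6186, 0.0666, 0.0679]
eef_rot: [[0.776, -0.174, 0.606], [-0.135, -0.985, -0.11], [0.615, 0.003, -0.788]]
ft_force: [-0.2, -0.1, 0.3]
finger_gap: 0.005
finger_force: 0.0
```

Emit:
jog_arm(
  plan=[
    {"tx":-0.006,"ty":0,"tz":0.003,"roll":0,"jaw":0},
    {"tx":-0.012,"ty":0,"tz":0,"roll":0,"jaw":0},
    {"tx":-0.018,"ty":0,"tz":-0.004,"roll":0,"jaw":0},
    {"tx":-0.024,"ty":0,"tz":-0.009,"roll":0,"jaw":0},
    {"tx":-0.03,"ty":0,"tz":-0.013,"roll":0,"jaw":0},
    {"tx":-0.035,"ty":0,"tz":-0.016,"roll":0,"jaw":0},
    {"tx":-0.035,"ty":0,"tz":-0.016,"roll":0,"jaw":0},
  ],
)

```text
clock: 12.6
tcp_pos: [0.584, 0.0735, 0.0624]
eef_rot: [[0.772, -0.173, 0.611], [-0.135, -0.985, -0.109], [0.621, 0.002, -0.784]]
ft_force: [4.3, -2.6, 3.5]
finger_gap: 0.005
finger_force: 3.1
```

Run:
```python
from h import *
go((-8,32,88))
for c in("yellow","blue","red","green"): print(c,ball(c))
print(ball("blue","top"),ball("red","top"))
```

```text
panel mm [ 0.  32.3 93. ] clock 12.6
[[ 0.784  0.002  0.621]
 [ 0.003 -1.    -0.   ]
 [ 0.621  0.002 -0.784]]
(-8, 32, 88) -> tool shift mm [-9.4  0.2 -1. ]
yellow [(21, [-14.0, 60.0])]
blue []
red [(21, [19.0, -3.0])]
green [(10, [-16.0, -36.0])]
[(45, [26.0, 35.0]), (21, [28.0, 17.0])] [(138, [26.0, -2.0]), (6, [-3.0, -14.0]), (82, [-45.0, -5.0])]
```

Emit:
jog_arm(
  plan=[
    {"tx":-0.004,"ty":0,"tz":-0.001,"roll":0,"jaw":0},
    {"tx":-0.007,"ty":0,"tz":-0.002,"roll":0,"jaw":0},
    {"tx":-0.007,"ty":0,"tz":-0.002,"roll":0,"jaw":0},
  ],
)

```text
clock: 13.28
tcp_pos: [0.5829, 0.0745, 0.0637]
eef_rot: [[0.766, -0.172, 0.619], [-0.135, -0.985, -0.108], [0.628, -0.001, -0.778]]
ft_force: [21.8, -4.3, 2.2]
finger_gap: 0.005
finger_force: 9.2
```

Run:
```python
from h import *
go((5,32,110),(-80,60,110),(-70,64,80))
```

```text
panel mm [-1.5 33.  94.1] clock 13.275
[[ 0.778  0.003  0.628]
 [ 0.002 -1.     0.002]
 [ 0.628 -0.001 -0.778]]
(5, 32, 110) -> tool shift mm [15.1  1.  -8.3]
(-80, 60, 110) -> tool shift mm [-51.  -27.3 -61.6]
(-70, 64, 80) -> tool shift mm [-62.1 -31.2 -32. ]
```

Emit:
jog_arm(
  plan=[
    {"tx":0.01,"ty":0,"tz":0,"roll":0,"jaw":0},
    {"tx":0.018,"ty":0,"tz":0,"roll":0,"jaw":0},
    {"tx":0.018,"ty":0,"tz":-0.03,"roll":0,"jaw":0},
    {"tx":0.018,"ty":0,"tz":-0.07,"roll":0,"jaw":0},
    {"tx":0.018,"ty":0,"tz":-0.1,"roll":0,"jaw":0},
    {"tx":0.018,"ty":0,"tz":-0.1,"roll":0,"jaw":0},
  ],
)

```text
clock: 14.02
tcp_pos: [0.5282, 0.0835, 0.1483]
eef_rot: [[0.774, -0.173, 0.609], [-0.135, -0.985, -0.109], [0.619, 0.002, -0.786]]
ft_force: [0.6, 0.4, 0.3]
finger_gap: 0.006
finger_force: 0.0
```

Run:
```python
from h import *
go((-70,64,110),(-60,64,80),(-35,64,76),(6,64,76))
for c in("yellow","blue","red","green"): print(c,ball(c))
```

```text
panel mm [-56.6  32.4 178.9] clock 14.025
[[ 0.786  0.002  0.619]
 [ 0.003 -1.    -0.   ]
 [ 0.619  0.002 -0.786]]
(-70, 64, 110) -> tool shift mm [-53.  -31.8  45.8]
(-60, 64, 80) -> tool shift mm [-63.7 -31.9  75.6]
(-35, 64, 76) -> tool shift mm [-46.6 -31.8  94.2]
(6, 64, 76) -> tool shift mm [-14.4 -31.7 119.6]
yellow [(19, [-14.0, 60.0])]
blue [(11, [-15.0, 29.0])]
red [(21, [19.0, -3.0])]
green [(9, [-16.0, -35.0])]
```

Emit:
jog_arm(
  plan=[
    {"tx":-0.03,"ty":-0.02,"tz":0.015,"roll":0,"jaw":0},
    {"tx":-0.052,"ty":-0.03,"tz":0.05,"roll":0,"jaw":0},
    {"tx":-0.052,"ty":-0.03,"tz":0.083,"roll":0,"jaw":0},
    {"tx":-0.052,"ty":-0.03,"tz":0.083,"roll":0,"jaw":0},
  ],
)

```text
clock: 14.72
tcp_pos: [0.542, 0.1099, 0.0451]
eef_rot: [[0.78, -0.174, 0.601], [-0.135, -0.985, -0.11], [0.611, 0.005, -0.792]]
ft_force: [-0.3, -0.2, 0.9]
finger_gap: 0.002
finger_force: 0.0
```

Run:
```python
from h import *
go((-35,62,82),(-10,62,82),(10,62,82),(14,62,82))
```

```text
panel mm [-47.3  60.9  76. ] clock 14.725
[[ 0.792  0.001  0.611]
 [ 0.004 -1.    -0.003]
 [ 0.611  0.005 -0.792]]
(-35, 62, 82) -> tool shift mm [13.4 -1.1  2.7]
(-10, 62, 82) -> tool shift mm [33.2 -1.  18. ]
(10, 62, 82) -> tool shift mm [49.1 -1.  30.2]
(14, 62, 82) -> tool shift mm [52.2 -1.  32.6]
```

Emit:
jog_arm(
  plan=[
    {"tx":0.008,"ty":-0.001,"tz":0,"roll":0,"jaw":0},
    {"tx":0.015,"ty":-0.001,"tz":0.003,"roll":0,"jaw":0},
    {"tx":0.024,"ty":-0.001,"tz":0.01,"roll":0,"jaw":0},
    {"tx":0.033,"ty":-0.001,"tz":0.017,"roll":0,"jaw":0},
    {"tx":0.042,"ty":-0.001,"tz":0.024,"roll":0,"jaw":0},
    {"tx":0.049,"ty":-0.001,"tz":0.029,"roll":0,"jaw":0},
    {"tx":0.049,"ty":-0.001,"tz":0.029,"roll":0,"jaw":0},
  ],
)

```text
clock: 15.6
tcp_pos: [0.5946, 0.1017, 0.0532]
eef_rot: [[0.781, -0.174, 0.6], [-0.135, -0.985, -0.111], [0.61, 0.006, -0.792]]
ft_force: [-25.4, 4.5, 11.2]
finger_gap: 0.005
finger_force: 19.1
```

Run:
```python
from h import *
go((10,62,82),(14,62,82))
for c in("yellow","blue","red","green"): print(c,ball(c))
```

```text
panel mm [ 5.9 62.1 84.1] clock 15.6
[[ 0.792  0.001  0.61 ]
 [ 0.004 -1.    -0.004]
 [ 0.61   0.006 -0.792]]
(10, 62, 82) -> tool shift mm [2.  0.1 4.1]
(14, 62, 82) -> tool shift mm [5.1 0.1 6.6]
yellow [(27, [19.0, 61.0])]
blue []
red [(21, [19.0, -3.0]), (6, [-15.0, 20.0])]
green [(7, [-15.0, -35.0])]
```

Emit:
jog_arm(
  plan=[
    {"tx":-0.012,"ty":0,"tz":-0.008,"roll":0,"jaw":0},
    {"tx":-0.024,"ty":0,"tz":-0.018,"roll":0,"jaw":0},
    {"tx":-0.032,"ty":0,"tz":-0.05,"roll":0,"jaw":0},
    {"tx":-0.032,"ty":-0.01,"tz":-0.1,"roll":0,"jaw":0},
    {"tx":-0.032,"ty":-0.03,"tz":-0.15,"roll":0,"jaw":0},
    {"tx":-0.032,"ty":-0.06,"tz":-0.15,"roll":-10,"jaw":0},
    {"tx":-0.032,"ty":-0.098,"tz":-0.15,"roll":-20,"jaw":0},
    {"tx":-0.032,"ty":-0.098,"tz":-0.15,"roll":-30,"jaw":0},
  ],
)

```text
clock: 16.8
tcp_pos: [0.5022, 0.2218, 0.1565]
eef_rot: [[0.754, 0.244, 0.609], [0.383, -0.918, -0.106], [0.533, 0.313, -0.786]]
ft_force: [0.0, 0.7, -0.1]
finger_gap: 0.004
finger_force: 0.0
```

Emit:
jog_arm(
  plan=[
    {"tx":0,"ty":0,"tz":0,"roll":-10,"jaw":0},
    {"tx":0,"ty":0,"tz":0,"roll":-20,"jaw":0},
    {"tx":0,"ty":0,"tz":0,"roll":-30,"jaw":0},
    {"tx":0,"ty":0,"tz":0,"roll":-40,"jaw":0},
    {"tx":0,"ty":0,"tz":0,"roll":-50,"jaw":0},
    {"tx":0,"ty":0,"tz":0,"roll":-60,"jaw":0},
    {"tx":0,"ty":0,"tz":0,"roll":-60,"jaw":0},
  ],
)

```text
clock: 17.68
tcp_pos: [0.5015, 0.2192, 0.1554]
eef_rot: [[0.175, 0.775, 0.608], [0.985, -0.137, -0.109], [-0.001, 0.617, -0.787]]
ft_force: [0.2, -0.1, 0.1]
finger_gap: 0.005
finger_force: 0.0
```

Run:
```python
from h import *
go((-130,160,110),(-110,160,66),(-74,160,63),(-74,160,86))
print(np.round(env.get_state()["qpos"],2))
for c in("yellow","blue","red","green"): print(c,ball(c))
d=env.get_image("top"); print("jar",RP.T@(onplane(d,[[130,203]],.09)[0]-[*T0,0]))
# guard red region in both views
for v,lo,hi in(("top",(170,170),(225,250)),("scene",(285,270),(345,305))):
    d=env.get_image(v);h=cv2.cvtColor(d["frame"],cv2.COLOR_RGB2HSV);m=cv2.inRange(h,(0,150,150),(6,255,255))|cv2.inRange(h,(174,150,150),(180,255,255))
    k=np.zeros_like(m);k[lo[1]:hi[1],lo[0]:hi[0]]=255;m&=k
    c=max(cv2.findContours(m,0,2)[0],key=cv2.contourArea);b=cv2.boxPoints(cv2.minAreaRect(c))
    print(v,cv2.contourArea(c),((onplane(d,b,.103)-[*T0,0])@RP*1000).round(0)[:,:2].tolist())
```

```text
panel mm [-106.6  161.2  186.1] clock 17.675
[[-0.     0.787  0.617]
 [ 1.     0.001 -0.001]
 [-0.001  0.617 -0.787]]
(-130, 160, 110) -> tool shift mm [ -1.1 -65.4  45.4]
(-110, 160, 66) -> tool shift mm [ -1.1 -76.8  92.4]
(-74, 160, 63) -> tool shift mm [ -1.1 -50.4 117. ]
(-74, 160, 86) -> tool shift mm [ -1.1 -36.2  98.9]
[ 0.42 -0.09  2.16 -0.66  0.6   1.05]
yellow [(24, [19.0, 61.0])]
blue [(11, [-15.0, 29.0])]
red [(21, [19.0, -3.0])]
green [(9, [-16.0, -35.0])]
jar [-0.02050304  0.29261828  0.09      ]
top 663.5 [[-76.0, 176.0], [19.0, 176.0], [17.0, 143.0], [-77.0, 143.0]]
scene 542.5 [[21.0, 142.0], [-81.0, 141.0], [-72.0, 177.0], [26.0, 176.0]]
```

Emit:
jog_arm(
  plan=[
    {"tx":-0.001,"ty":-0.04,"tz":0.025,"roll":0,"jaw":0},
    {"tx":-0.001,"ty":-0.07,"tz":0.05,"roll":0,"jaw":0},
    {"tx":-0.001,"ty":-0.078,"tz":0.085,"roll":0,"jaw":0},
    {"tx":-0.001,"ty":-0.078,"tz":0.094,"roll":0,"jaw":0},
    {"tx":-0.001,"ty":-0.078,"tz":0.094,"roll":0,"jaw":0},
  ],
)

```text
clock: 18.65
tcp_pos: [0.4981, 0.2183, 0.0347]
eef_rot: [[0.175, 0.776, 0.605], [0.985, -0.136, -0.11], [-0.003, 0.615, -0.788]]
ft_force: [-0.9, -0.0, 0.8]
finger_gap: 0.011
finger_force: 0.0
```

Run:
```python
from h import *
go((-74,160,63),*[(20-76*np.cos(a)-13.8,160,97+76*np.sin(a)-10.8) for a in(0,.3,.6,.9,1.2,1.5,1.75,1.95,2.0)])
d=env.get_image("scene")
e=cv2.resize(d["frame"][185:385,225:425],None,fx=3,fy=3,interpolation=cv2.INTER_CUBIC)[:,:,::-1]
cv2.imwrite("pics/s6.png",e)
```

```text
panel mm [-109.7  159.9   65.5] clock 18.65
[[-0.     0.788  0.615]
 [ 1.     0.002 -0.002]
 [-0.003  0.615 -0.788]]
(-74, 160, 63) -> tool shift mm [ 0.1 26.6 23.9]
(np.float64(-69.8), 160, np.float64(86.2)) -> tool shift mm [ 0.  44.2  8.2]
(np.float64(-66.40557317354605), 160, np.float64(108.6595357062618)) -> tool shift mm [-0.  60.7 -7.4]
(np.float64(-56.52550673313556), 160, np.float64(129.11282797802266)) -> tool shift mm [ -0.1  81.1 -17.4]
(np.float64(-41.042357588570496), 160, np.float64(145.73284513168872)) -> tool shift mm [-1.000e-01  1.035e+02 -2.100e+01]
(np.float64(-21.339189340227197), 160, np.float64(157.03497053350918)) -> tool shift mm [ -0.2 126.  -17.8]
(np.float64(0.8239726732545787), 160, np.float64(162.00961898190815)) -> tool shift mm [ -0.2 146.5  -8.1]
(np.float64(19.746700229361398), 160, np.float64(160.9829319624192)) -> tool shift mm [ -0.2 160.8   4.4]
(np.float64(34.3337431826978), 160, np.float64(156.80093834029407)) -> tool shift mm [ -0.2 169.8  16.7]
(np.float64(37.82715957758282), 160, np.float64(155.3066044387518)) -> tool shift mm [ -0.2 171.6  20. ]
```

View pics/s6.png

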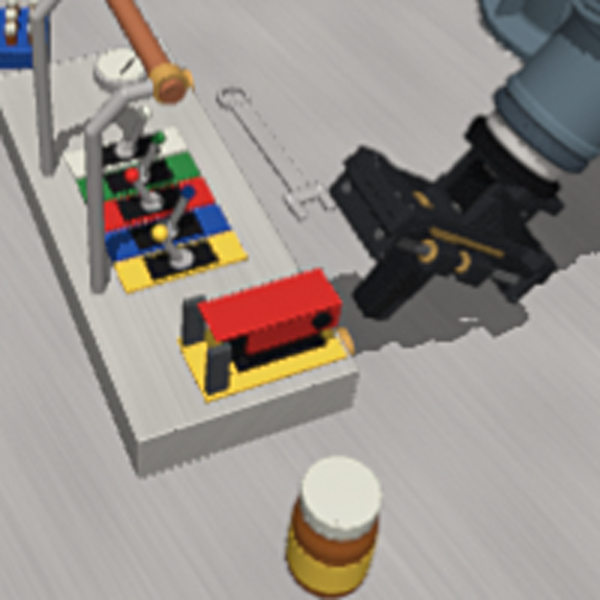

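The blue lever leans to the front and the yellow one to the rear. The fingertip, at about (372,300), is just in front of the guard's front end at (335,310).

Run:
```python
from h import *
d=env.get_image("scene");s,p,R=where()
W=lambda q:RP@(np.array(q)/1000)+[*T0,0]
P=[W(p+R@v) for v in ([0,0,0],[9,17.5,0],[9,-17.5,0],[-9,17.5,0],[-9,-17.5,0])]+[W((-75,160,79)),W((-75,160,103))]
print(((proj(d,P)-[225,185])*3).round(0).tolist())
```

```text
[[370.0, 305.0], [361.0, 310.0], [390.0, 318.0], [349.0, 292.0], [378.0, 300.0], [329.0, 307.0], [333.0, 285.0]]
```

Emit:
jog_arm(
  plan=[
    {"tx":0,"ty":0.012,"tz":0.013,"roll":0,"jaw":0},
    {"tx":0,"ty":0.027,"tz":0.024,"roll":0,"jaw":0},
    {"tx":0,"ty":0.027,"tz":0.024,"roll":0,"jaw":0},
    {"tx":0,"ty":0.036,"tz":0.016,"roll":0,"jaw":0},
    {"tx":0,"ty":0.044,"tz":0.008,"roll":0,"jaw":0},
    {"tx":0,"ty":0.052,"tz":0.0,"roll":0,"jaw":0},
    {"tx":0,"ty":0.061,"tz":-0.007,"roll":0,"jaw":0},
    {"tx":0,"ty":0.061,"tz":-0.007,"roll":0,"jaw":0},
  ],
)

```text
clock: 19.75
tcp_pos: [0.5411, 0.2112, 0.0785]
eef_rot: [[0.174, 0.775, 0.607], [0.985, -0.136, -0.109], [-0.002, 0.617, -0.787]]
ft_force: [1.0, -0.2, -0.1]
finger_gap: 0.009
finger_force: 0.1
```

```bash
cat >> h.py <<'E'
def redg(v="scene",lo=(265,225),hi=(345,325)):
    d=env.get_image(v);h=cv2.cvtColor(d["frame"],cv2.COLOR_RGB2HSV);m=cv2.inRange(h,(0,150,60),(6,255,255))|cv2.inRange(h,(174,150,60),(180,255,255))
    k=np.zeros_like(m);k[lo[1]:hi[1],lo[0]:hi[0]]=255;m&=k
    c=max(cv2.findContours(m,0,2)[0],key=cv2.contourArea);x,y,w,hh=cv2.boundingRect(c);print("red box",x,y,x+w,y+hh,cv2.contourArea(c))
def pred(a,v="scene"): # outline of the guard at angle a
    d=env.get_image(v);c,s=np.cos(a),np.sin(a);q=[]
    for l in(2,95):
        for h in(6,-18):
            for y in(143,177): q.append(RP@(np.array([20-l*c+h*s,y,97+l*s+h*c])/1000)+[*T0,0])
    q=proj(d,q);print("pred",a,q.min(0).round(0),q.max(0).round(0))
E
python3 - <<'E'
from h import *
go(*[(round(20-76*np.cos(a)-13.8,1),160,round(97+76*np.sin(a)-10.8,1)) for a in(.6,.9,1.2,1.5,1.75,1.95,2.0)])
redg(); [pred(a) for a in(0,.3,.5)]
E
```

```text
panel mm [-66.2 160.3 109.2] clock 19.75
[[-0.001  0.787  0.617]
 [ 1.     0.002 -0.001]
 [-0.002  0.617 -0.787]]
(np.float64(-56.5), 160, np.float64(129.1)) -> tool shift mm [-0.4 19.9 -9.7]
(np.float64(-41.0), 160, np.float64(145.7)) -> tool shift mm [ -0.4  42.3 -13.2]
(np.float64(-21.3), 160, np.float64(157.0)) -> tool shift mm [-0.5 64.8 -9.9]
(np.float64(0.8), 160, np.float64(162.0)) -> tool shift mm [-0.5 85.3 -0.2]
(np.float64(19.7), 160, np.float64(161.0)) -> tool shift mm [-0.5 99.6 12.2]
(np.float64(34.3), 160, np.float64(156.8)) -> tool shift mm [ -0.5 108.5  24.5]
(np.float64(37.8), 160, np.float64(155.3)) -> tool shift mm [ -0.5 110.3  27.8]
red box 290 266 340 299 788.0
pred 0 [292. 274.] [340. 306.]
pred 0.3 [291. 266.] [340. 305.]
pred 0.5 [291. 262.] [340. 304.]
```

Emit:
jog_arm(
  plan=[
    {"tx":0,"ty":0.02,"tz":-0.01,"roll":0,"jaw":0},
    {"tx":0,"ty":0.042,"tz":-0.013,"roll":0,"jaw":0},
    {"tx":0,"ty":0.065,"tz":-0.01,"roll":0,"jaw":0},
    {"tx":0,"ty":0.065,"tz":-0.01,"roll":0,"jaw":0},
  ],
)

```text
clock: 20.45
tcp_pos: [0.5863, 0.2031, 0.1261]
eef_rot: [[0.175, 0.775, 0.607], [0.985, -0.137, -0.109], [-0.002, 0.616, -0.787]]
ft_force: [-1.0, 0.0, 0.1]
finger_gap: 0.007
finger_force: 0.0
```

Run:
```python
from h import *
go(*[(round(20-76*np.cos(a)-13.8,1),160,round(97+76*np.sin(a)-10.8,1)) for a in(1.35,1.5,1.65,1.8,1.95,2.0)])
redg(); [pred(a) for a in(0,1.,1.2,1.4,1.95)]
```

```text
panel mm [-20.2 160.3 156.8] clock 20.45
[[ 0.     0.787  0.616]
 [ 1.     0.001 -0.001]
 [-0.002  0.616 -0.787]]
(np.float64(-10.4), 160, np.float64(160.4)) -> tool shift mm [-0.3 10.   3.2]
(np.float64(0.8), 160, np.float64(162.0)) -> tool shift mm [-0.3 19.8  8.9]
(np.float64(12.2), 160, np.float64(162.0)) -> tool shift mm [-0.3 28.7 15.9]
(np.float64(23.5), 160, np.float64(160.2)) -> tool shift mm [-0.3 36.5 24.3]
(np.float64(34.3), 160, np.float64(156.8)) -> tool shift mm [-0.3 42.9 33.6]
(np.float64(37.8), 160, np.float64(155.3)) -> tool shift mm [-0.3 44.8 37. ]
red box 289 256 327 300 708.5
pred 0 [292. 274.] [340. 306.]
pred 1.0 [289. 255.] [330. 301.]
pred 1.2 [289. 255.] [324. 300.]
pred 1.4 [289. 254.] [316. 301.]
pred 1.95 [273. 260.] [305. 302.]
```

Emit:
jog_arm(
  plan=[
    {"tx":0,"ty":0.01,"tz":0.003,"roll":0,"jaw":0},
    {"tx":0,"ty":0.02,"tz":0.009,"roll":0,"jaw":0},
    {"tx":0,"ty":0.029,"tz":0.016,"roll":0,"jaw":0},
    {"tx":0,"ty":0.0365,"tz":0.024,"roll":0,"jaw":0},
    {"tx":0,"ty":0.043,"tz":0.033,"roll":0,"jaw":0},
    {"tx":0,"ty":0.045,"tz":0.037,"roll":0,"jaw":0},
    {"tx":0,"ty":0.045,"tz":0.037,"roll":0,"jaw":0},
  ],
)

```text
clock: 21.62
tcp_pos: [0.6423, 0.1929, 0.1231]
eef_rot: [[0.174, 0.777, 0.605], [0.985, -0.136, -0.11], [-0.003, 0.615, -0.789]]
ft_force: [-0.1, -0.2, 0.2]
finger_gap: 0.006
finger_force: 0.0
```

Run:
```python
from h import *
go((20,160,162),(-20,160,162),(-80,160,110),(-75,160,74))
redg(); [pred(a) for a in(1.6,1.75,1.95)]
```

```text
panel mm [ 36.7 160.1 153.9] clock 21.625
[[-0.001  0.789  0.615]
 [ 1.     0.003 -0.002]
 [-0.003  0.615 -0.789]]
(20, 160, 162) -> tool shift mm [ -0.1  -8.2 -16.7]
(-20, 160, 162) -> tool shift mm [ -0.  -39.8 -41.3]
(-80, 160, 110) -> tool shift mm [   0.2 -119.1  -37.1]
(-75, 160, 74) -> tool shift mm [   0.3 -137.3   -5.6]
red box 272 259 302 301 419.5
pred 1.6 [288. 255.] [307. 301.]
pred 1.75 [282. 257.] [305. 301.]
pred 1.95 [273. 260.] [305. 302.]
```

Emit:
jog_arm(
  plan=[
    {"tx":0,"ty":-0.01,"tz":-0.017,"roll":0,"jaw":0},
    {"tx":0,"ty":-0.04,"tz":-0.041,"roll":0,"jaw":0},
    {"tx":0,"ty":-0.08,"tz":-0.041,"roll":0,"jaw":0},
    {"tx":0,"ty":-0.119,"tz":-0.037,"roll":0,"jaw":0},
    {"tx":0,"ty":-0.137,"tz":-0.006,"roll":0,"jaw":0},
    {"tx":0,"ty":-0.137,"tz":-0.006,"roll":0,"jaw":0},
  ],
)

```text
clock: 22.58
tcp_pos: [0.5301, 0.2117, 0.0415]
eef_rot: [[0.173, 0.78, 0.601], [0.985, -0.133, -0.111], [-0.006, 0.611, -0.791]]
ft_force: [0.5, -0.0, 1.2]
finger_gap: 0.008
finger_force: 0.0
```

Run:
```python
from h import *
go((-75,160,73),(-60,160,73),(-37,160,73),(-32,160,73))
redg(); d=env.get_image("scene");W=lambda q:RP@(np.array(q)/1000)+[*T0,0]
q=proj(d,[W((-41.7,160,87.6)),W((-18.3,160,87.6)),W((-30,160,60))]);print(q.round(1).tolist())
# bright low-saturation pixels (steel) round the switch
x0,y0=q.min(0).astype(int)-6;x1,y1=q.max(0).astype(int)+7
print(x0,y0);print(cv2.cvtColor(d["frame"],cv2.COLOR_RGB2GRAY)[y0:y1,x0:x1])
```

```text
panel mm [-76.9 159.   72.3] clock 22.575
[[-0.002  0.791  0.612]
 [ 1.     0.005 -0.004]
 [-0.006  0.611 -0.791]]
(-75, 160, 73) -> tool shift mm [1.  1.9 0.6]
(-60, 160, 73) -> tool shift mm [ 1.  13.8  9.8]
(-37, 160, 73) -> tool shift mm [ 1.  32.  23.9]
(-32, 160, 73) -> tool shift mm [ 0.9 35.9 26.9]
red box 272 259 301 301 458.0
[[321.0, 289.0], [310.9, 292.1], [315.0, 298.6]]
304 283
[[189 191 188 190 188 186 185 189 191 192 193 190 187 188 193 193 189 166
  110  99 104 106 105]
 [189 190 188 188 190 186 186 188 190 192 193 192 189 188 191 194 192 192
  165 104 101 103 107]
 [191 189 190 188 190 188 185 187 188 190 193 194 191 190 187 191 190 191
  184 114 100 106 112]
 [192 189 190 189 188 189 186 186 187 189 192 193 193 184 157 166 170 173
  200 180 120 107 111]
 [191 190 188 191 189 189 187 185 186 187 190 194 191 165 148 172 178 166
  182 206 183 115 110]
 [190 192 189 190 190 187 188 186 186 189 196 200 201 165 156 186 194 165
  165 211 203 119 111]
 [187 190 190 189 191 190 193 193 188 201 203 205 199 151 140 168 170 156
  177 213 203 101  73]
 [185 188 193 196 198 202 
[... 729 characters left out ...]
 26  25  27  25  27]
 [ 18  22  23  23  26  22  24  24  45 105 152 134  58  19  23  24  25  26
   26  26  26  26  26]
 [ 23  25  26  27  27  27  25  25  28  66 108  84  31  21  24  26  27  26
   27  25  26  24  24]
 [ 25  27  27  25  26  27  25  24  23  32  50  37  22  24  24  25  25  26
   25  26  22  22  19]
 [ 25  26  26  24  25  25  26  25  26  23  24  23  24  26  26  25  25  23
   22  18  13  19  34]
 [ 25  28  26  27  25  25  25  26  24  23  24  24  25  25  22  20  18  16
   22  32  46  76 124]
 [ 26  25  25  25  26  26  26  27  23  26  22  21  19  17  14  20  37  65
   87 124 165 199 202]
 [ 23  26  28  23  25  24  25  23  25  21  18  18  29  37  64  89 139 199
  200 201 204 208 206]]
```

Emit:
jog_arm(
  plan=[
    {"tx":0.001,"ty":0.009,"tz":0.006,"roll":0,"jaw":0},
    {"tx":0.001,"ty":0.018,"tz":0.013,"roll":0,"jaw":0},
    {"tx":0.001,"ty":0.027,"tz":0.02,"roll":0,"jaw":0},
    {"tx":0.001,"ty":0.034,"tz":0.0255,"roll":0,"jaw":0},
    {"tx":0.001,"ty":0.037,"tz":0.0275,"roll":0,"jaw":0},
    {"tx":0.001,"ty":0.037,"tz":0.0275,"roll":0,"jaw":0},
  ],
)

```text
clock: 23.42
tcp_pos: [0.5739, 0.2062, 0.0443]
eef_rot: [[0.173, 0.779, 0.603], [0.985, -0.134, -0.109], [-0.004, 0.613, -0.79]]
ft_force: [-44.6, 6.8, 33.5]
finger_gap: 0.004
finger_force: 26.8
```

Run:
```python
from h import *
go((-32,160,73));redg()
```

```text
panel mm [-32.8 161.2  75.2] clock 23.425
[[-0.003  0.79   0.613]
 [ 1.     0.005 -0.002]
 [-0.004  0.613 -0.79 ]]
(-32, 160, 73) -> tool shift mm [-1.1 -0.7  2.2]
red box 272 259 301 301 457.5
```

Emit:
jog_arm(
  plan=[
    {"tx":0,"ty":-0.012,"tz":-0.009,"roll":0,"jaw":0},
    {"tx":0,"ty":-0.03,"tz":-0.023,"roll":0,"jaw":0},
    {"tx":0,"ty":-0.045,"tz":-0.05,"roll":0,"jaw":0},
    {"tx":0,"ty":-0.045,"tz":-0.08,"roll":0,"jaw":0},
    {"tx":0,"ty":-0.045,"tz":-0.08,"roll":0,"jaw":0},
  ],
)

```text
clock: 24.1
tcp_pos: [0.4953, 0.2209, 0.0824]
eef_rot: [[0.173, 0.775, 0.608], [0.985, -0.136, -0.108], [-0.001, 0.617, -0.787]]
ft_force: [-0.1, -0.5, -0.8]
finger_gap: 0.005
finger_force: 0.0
```

Run:
```python
from h import *
go((-100,160,260),(40,160,235),(90,160,205),(88,160,190),(50,160,195),(40,160,198))
redg(); d=env.get_image("scene");W=lambda q:RP@(np.array(q)/1000)+[*T0,0]
print(proj(d,[W((-41.7,160,87.6)),W((-18.3,160,87.6)),W((-30,160,60))]).round(1).tolist())
print(cv2.cvtColor(d["frame"],cv2.COLOR_RGB2GRAY)[286:300,304:326])
```

```text
panel mm [-113.   161.8  113.1] clock 24.1
[[-0.002  0.787  0.617]
 [ 1.     0.002  0.001]
 [-0.001  0.617 -0.787]]
(-100, 160, 260) -> tool shift mm [  -2.   100.9 -107.6]
(40, 160, 235) -> tool shift mm [ -2.2 195.6  -1.5]
(90, 160, 205) -> tool shift mm [ -2.3 216.5  53. ]
(88, 160, 190) -> tool shift mm [ -2.3 205.6  63.6]
(50, 160, 195) -> tool shift mm [ -2.2 178.8  36.2]
(40, 160, 198) -> tool shift mm [ -2.2 172.8  27.6]
red box 272 259 301 301 458.0
[[321.0, 289.0], [310.9, 292.1], [315.0, 298.6]]
[[191 189 190 190 189 190 187 187 186 189 192 194 192 190 187 189 196 197
  200 203 202 202]
 [192 192 189 191 190 190 190 187 187 188 190 193 196 198 197 202 202 202
  202 203 203 204]
 [190 192 190 191 192 188 190 185 185 191 197 199 204 203 202 203 204 203
  204 206 208 207]
 [187 191 191 190 186 169 168 161 165 202 204 202 203 204 204 205 206 208
  208 210 202 156]
 [185 188 195 191 160 168 181 171 173 205 205 204 205 207 207 208 211 203
  152 130 113  71]
 [193 196 204 197 146 174 200 182 172 207 209 208 210 205 178 148 123 115
   68  44  33  22]
 [202 202 205 197 148 157 176 158 135 172 202 157 147 120  91  63  35  32
   23  18  19  21]
 [203 205 206 207 192 148 125 118 108 125 112  70  62  33  25  23  18  22
   23  24  25  26]
 [208 208 209 212 205 126  77 101 115 112  60  20  20  19  21  22  24  24
   27  25  26  25]
 [206 179 149 124 116  64  39  79 116 122 100  32  18  24  25  27  27  25
   26  23  26  27]
 [119  92  64  36  31  14  15  51 105 123 118  64  25  22  25  25  26  26
   27  26  27  26]
 [ 35  26  23  17  11   7  10  30  74 113 124 109  48  23  25  25  25  27
   25  24  26  23]
 [ 19  21  22  24  18  12  13  15  42  89 121 119  52  25  25  26  26  26
   26  27  26  25]
 [ 24  28  25  27  24  25  22  20  26  57  94  85  36  22  25  27  25  25
   25  27  25  26]]
```

Emit:
jog_arm(
  plan=[
    {"tx":0,"ty":0.035,"tz":-0.045,"roll":0,"jaw":0},
    {"tx":-0.001,"ty":0.07,"tz":-0.09,"roll":0,"jaw":0},
    {"tx":-0.002,"ty":0.11,"tz":-0.1,"roll":0,"jaw":0},
    {"tx":-0.002,"ty":0.15,"tz":-0.06,"roll":0,"jaw":0},
    {"tx":-0.002,"ty":0.195,"tz":-0.02,"roll":0,"jaw":0},
    {"tx":-0.002,"ty":0.212,"tz":0.025,"roll":0,"jaw":0},
    {"tx":-0.002,"ty":0.2165,"tz":0.053,"roll":0,"jaw":0},
    {"tx":-0.002,"ty":0.2165,"tz":0.053,"roll":0,"jaw":0},
  ],
)

```text
clock: 25.2
tcp_pos: [0.6944, 0.1808, 0.1677]
eef_rot: [[0.177, 0.78, 0.601], [0.984, -0.137, -0.112], [-0.005, 0.611, -0.792]]
ft_force: [-0.1, 0.7, 0.3]
finger_gap: 0.007
finger_force: 0.0
```

Run:
```python
from h import *
go((86,160,190),(70,160,192),(50,160,195),(40,160,198))
redg()
```

```text
panel mm [ 90.4 157.4 198.6] clock 25.2
[[ 0.002  0.792  0.611]
 [ 1.     0.002 -0.005]
 [-0.005  0.611 -0.792]]
(86, 160, 190) -> tool shift mm [ 2.6 -8.7  4.1]
(70, 160, 192) -> tool shift mm [  2.6 -20.1  -7.2]
(50, 160, 195) -> tool shift mm [  2.5 -34.1 -21.8]
(40, 160, 198) -> tool shift mm [  2.5 -40.2 -30.3]
red box 275 258 302 301 453.5
```

Emit:
jog_arm(
  plan=[
    {"tx":0.002,"ty":-0.009,"tz":0.003,"roll":0,"jaw":0},
    {"tx":0.002,"ty":-0.02,"tz":-0.007,"roll":0,"jaw":0},
    {"tx":0.002,"ty":-0.027,"tz":-0.014,"roll":0,"jaw":0},
    {"tx":0.002,"ty":-0.034,"tz":-0.022,"roll":0,"jaw":0},
    {"tx":0.002,"ty":-0.04,"tz":-0.03,"roll":0,"jaw":0},
    {"tx":0.002,"ty":-0.04,"tz":-0.03,"roll":0,"jaw":0},
    {"tx":0.002,"ty":-0.04,"tz":-0.03,"roll":0,"jaw":0},
  ],
)

```text
clock: 26.12
tcp_pos: [0.6457, 0.1937, 0.1714]
eef_rot: [[0.174, 0.776, 0.606], [0.985, -0.136, -0.109], [-0.003, 0.616, -0.788]]
ft_force: [1.3, 0.8, -0.7]
finger_gap: 0.004
finger_force: 0.0
```

Run:
```python
from h import *
go((20,160,230));redg();[pred(a) for a in (0,1.2,1.4,1.6)]
```

```text
panel mm [ 40.  161.5 202.1] clock 26.125
[[-0.001  0.788  0.616]
 [ 1.     0.003 -0.001]
 [-0.003  0.616 -0.788]]
(20, 160, 230) -> tool shift mm [ -1.5   1.4 -34.3]
red box 272 262 302 301 425.5
pred 0 [292. 274.] [340. 306.]
pred 1.2 [289. 255.] [324. 300.]
pred 1.4 [289. 254.] [316. 301.]
pred 1.6 [288. 255.] [307. 301.]
```

Run:
```python
from h import *
go((45,160,228),(95,160,222),(100,160,180),(85,160,178),(70,160,182),(58,160,186),(45,160,188))
```

```text
panel mm [ 39.9 161.2 201.5] clock 26.375
[[-0.001  0.789  0.615]
 [ 1.     0.003 -0.002]
 [-0.003  0.615 -0.789]]
(45, 160, 228) -> tool shift mm [ -1.3  20.3 -17.7]
(95, 160, 222) -> tool shift mm [-1.3 56.  17.7]
(100, 160, 180) -> tool shift mm [-1.2 34.2 53.9]
(85, 160, 178) -> tool shift mm [-1.2 21.1 46.3]
(70, 160, 182) -> tool shift mm [-1.2 11.7 33.9]
(58, 160, 186) -> tool shift mm [-1.2  4.7 23.4]
(45, 160, 188) -> tool shift mm [-1.2 -4.3 13.8]
```

Emit:
jog_arm(
  plan=[
    {"tx":-0.001,"ty":0.02,"tz":-0.018,"roll":0,"jaw":0},
    {"tx":-0.001,"ty":0.056,"tz":0.018,"roll":0,"jaw":0},
    {"tx":-0.001,"ty":0.034,"tz":0.055,"roll":0,"jaw":0},
    {"tx":-0.001,"ty":0.034,"tz":0.055,"roll":0,"jaw":0},
    {"tx":-0.001,"ty":0.021,"tz":0.046,"roll":0,"jaw":0},
    {"tx":-0.001,"ty":0.012,"tz":0.034,"roll":0,"jaw":0},
    {"tx":-0.001,"ty":0.004,"tz":0.023,"roll":0,"jaw":0},
    {"tx":-0.001,"ty":0.004,"tz":0.023,"roll":0,"jaw":0},
  ],
)

```text
clock: 27.38
tcp_pos: [0.6614, 0.1906, 0.1568]
eef_rot: [[0.173, 0.776, 0.607], [0.985, -0.135, -0.108], [-0.002, 0.616, -0.788]]
ft_force: [-0.1, 0.6, 0.2]
finger_gap: 0.004
finger_force: 0.0
```

Run:
```python
from h import *
go((45,160,188),(30,160,230),(-60,160,300));redg();[pred(a) for a in (0,1.2,1.4,1.6)]
```

```text
panel mm [ 55.9 161.1 187.5] clock 27.375
[[-0.002  0.788  0.616]
 [ 1.     0.003 -0.   ]
 [-0.002  0.616 -0.788]]
(45, 160, 188) -> tool shift mm [-1.  -8.3 -7.1]
(30, 160, 230) -> tool shift mm [ -1.1   5.8 -49.5]
(-60, 160, 300) -> tool shift mm [  -1.   -22.  -160.1]
red box 288 262 307 300 423.0
pred 0 [292. 274.] [340. 306.]
pred 1.2 [289. 255.] [324. 300.]
pred 1.4 [289. 254.] [316. 301.]
pred 1.6 [288. 255.] [307. 301.]
```

Guard is now at about 1.6, so I'll pull a little further until it drops.

Emit:
jog_arm(
  plan=[
    {"tx":0,"ty":-0.008,"tz":-0.007,"roll":0,"jaw":0},
    {"tx":0,"ty":-0.016,"tz":-0.014,"roll":0,"jaw":0},
    {"tx":0,"ty":-0.022,"tz":-0.022,"roll":0,"jaw":0},
    {"tx":0,"ty":-0.022,"tz":-0.022,"roll":0,"jaw":0},
    {"tx":0,"ty":-0.022,"tz":-0.022,"roll":0,"jaw":0},
  ],
)

```text
clock: 28.25
tcp_pos: [0.6321, 0.1952, 0.1596]
eef_rot: [[0.174, 0.776, 0.606], [0.985, -0.135, -0.109], [-0.003, 0.616, -0.788]]
ft_force: [0.7, 0.3, 0.3]
finger_gap: -0.001
finger_force: 0.0
```

Run:
```python
from h import *
go((30,160,230),(-60,160,300));redg();pred(0)
```

```text
panel mm [ 26.3 160.5 190.3] clock 28.25
[[-0.001  0.788  0.616]
 [ 1.     0.003 -0.001]
 [-0.003  0.616 -0.788]]
(30, 160, 230) -> tool shift mm [ -0.6  27.4 -29. ]
(-60, 160, 300) -> tool shift mm [  -0.7   -0.5 -139.6]
red box 291 275 339 303 733.0
pred 0 [292. 274.] [340. 306.]
```

Guard has dropped shut. I'll retreat, then check everything before handing in.

Emit:
jog_arm(
  plan=[
    {"tx":0,"ty":0.01,"tz":-0.05,"roll":0,"jaw":0},
    {"tx":0,"ty":0.01,"tz":-0.1,"roll":0,"jaw":0},
    {"tx":0,"ty":0,"tz":-0.15,"roll":0,"jaw":0},
    {"tx":0,"ty":0,"tz":-0.18,"roll":0,"jaw":0},
    {"tx":0,"ty":0,"tz":-0.18,"roll":0,"jaw":0},
    {"tx":0,"ty":0,"tz":-0.18,"roll":0,"jaw":0},
  ],
)

```text
clock: 29.1
tcp_pos: [0.5231, 0.2144, 0.3]
eef_rot: [[0.174, 0.777, 0.604], [0.985, -0.135, -0.11], [-0.003, 0.614, -0.789]]
ft_force: [-0.0, 0.3, -0.1]
finger_gap: 0.006
finger_force: 0.0
```

Run:
```python
from h import *
go();redg()
for c in("yellow","blue","red","green"): print(c,ball(c))
a=cv2.imread("pics/scene0.png")[:,:,::-1].astype(int);b=env.get_image("scene")["frame"].astype(int)
df=(abs(a-b).max(2)>40)
for n,(x0,y0,x1,y1) in dict(jar=(315,335,355,385),rack=(212,180,238,210),spanner=(294,210,340,260),white=(258,218,285,240)).items(): print(n,df[y0:y1,x0:x1].sum())
```

```text
panel mm [-84.4 160.4 330.8] clock 29.1
[[-0.001  0.789  0.614]
 [ 1.     0.003 -0.002]
 [-0.003  0.614 -0.789]]
red box 291 274 338 303 726.0
yellow [(24, [19.0, 61.0])]
blue [(11, [-15.0, 29.0])]
red [(21, [19.0, -3.0])]
green [(9, [-16.0, -35.0])]
jar 0
rack 0
spanner 24
white 0
```

```bash
python3 -c "
from rig import env
print(env.close_job())"
```

```text
the job is handed in; nothing more can be done
None
```

The job is handed in at about 29 s: the camera checks showed blue shut, yellow open, the ignition switch on and the guard dropped shut, with the other levers, the jar and the rack unmoved; the spanner area differed by only a few pixels, probably the arm's shadow.

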